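Pin the draw-down mask over the test panel

ROBOT

A 7-joint arm with a two-finger parallel gripper is mounted at the origin on a cart in front of the work surface, level with it; the furniture and walls round the work are solid. World frame = base frame: x ahead of the robot, y to its left, z up, the work surface at z = 0. Lengths are in m, angles in rad, forces in N, time in s.
With the tool pointing down it reaches from about 0.4 to 0.9 m from the base axis. Payload 5.5 kg.
Tool frame: the origin (TCP) lies midway between the tips of the shut fingers; the grasp point (between the pads) lies 19 mm behind it; x points along the fingers, y is the direction in which the jaws open and shut, and the axes are right-handed (so a half turn about x gives the same grasp; the last joint's range is limited). The gripper opens to 92 mm and grips with 3 to 60 N. Pads are 19 mm wide; open, the fingers measure 130 mm over their backs; the gripper's body (75 mm by 190 mm) begins 47 mm behind the grasp point.
Start: joints at [-0.976, 0.501, -0.427, 1.55, 0.221, 1.138, -0.21], TCP at [0.212, 0.615, 0.227] pointing down, gripper open.
Joint ranges: [-2.88, 2.88], [-0.31, 2.03], [-1.54, 1.56], [0.2, 2.42], [-1.41, 4.55], [0.19, 2.02], [-2.57, 2.57]. Speed limits (rad/s): [2.57, 2.57, 3.14, 3.14, 3.14, 3.14, 3.14].

INTERFACE

Orientations are given as a unit quaternion [w, x, y, z].
In Python, from bench import monitor, viewer, order gives the robot as it stands.
- The arm moves only by the tool play_rows, never from a script. Its argument "motion" is a list of rows, each a list of 7 numbers: the shift along the tool's x, y, z in m, then the turn, a rotation vector about the tool's x, y, z in degrees, then the closure in counts, from 0 (fully open) to 255 (shut). In form: [[dx, dy, dz, ax, ay, az, jaw], ...]. A call has 1 to 8 rows; each row is the pose to reach, as a shift and turn from the pose commanded when the call began, along the tool's axes at that moment; what a row does not reach only later rows make up. A row lasts 1/8 s, in which the tool goes at most 62.5 mm and 10.7 degrees, less where a joint would pass 70% of its speed; a pose out of reach is approached as far as the arm can. A call with a gripper value outside its range is refused whole. The fingers move at their own pace and stop on an object; "newtons" is the grip in N (left out, the last holds). Time passes only in rows, so rows that repeat a pose let the fingers close. It gives the time, the measured TCP pose, the force and the opening at its end, in the units of the state.
- monitor.observe(): the state, without advancing time (a new reading comes with each control period).
- viewer.capture(name): name is "scene" or "top" or "wrist"; returns (picture, depth): 480x640x3 uint8, red, green, blue; 480x640 float32, m along the optical axis (not along the pixel's ray), 0 where there is no reading.
- viewer.camera_model(name): a dict with "fovy" (degrees; the focal length in pixels is half the picture's height over the tangent of half this angle, whatever the lens; pixels are square), "cx", "cy" (the principal point, pixels), "dist" ([k1, k2, p1, p2, k3] as OpenCV has them; the pictures are not rectified), "extrinsics" (4x4, takes a point from camera to world coordinates); the wrist camera has in their place "T_tool_cam" (4x4, takes a point from camera to tool coordinates, whose origin is the TCP and whose axes are the tool frame's). Camera axes: x right, y down, z forward; pixel columns grow to the right and rows downward; lengths in m; the calibration is good to about 2 mm. A picture is of the moment at which its call begins: read the wrist's pose just before it. camera_model takes no time and is no camera call.
- order.sign_off(): hands the job in, once; it reports no verdict.
The state is a dict: "clock": time; "qpos": joint angles; "joint_vel": joint speeds; "joint_efforts": joint torques, N m; "eef_pos": TCP position; "eef_rot": TCP orientation; "contact_force": force on the tool from outside, world axes, zero at the start; "torque": the same for the moment, N m; "grip_width": finger opening in m.
Only numpy, scipy, OpenCV 4.12 (cv2) and the standard library are available. Lean on these libraries where they do the work, as an engineer would, in place of code of your own. Each camera call takes 0.05 s, during which the arm holds its last target.

TASK

Draw the flat aluminium mask plate back towards the robot across the steel board, without picking it up, until its two side holes drop over the board's two locating pins and the plate lies flat on the board. Leave it there, and leave the tape roll, scraper and marker where they are.

Things in the scene. Friction and masses are not known exactly. Their poses are not given: they have to be found in the camera images.
- board: Draw-down board, fixed to the bench, turned up to 17 degrees: dark steel slab 225 (x) x 250 (y) x 12 mm. Origin on its underside, midway between its two pins; slab spans x -105 (robot side) to +120 mm. Two black rest blocks, 9 mm high (tops level with the pin tops), cover x +65 to +120 mm at y +-55 to +-115 mm; bare slab between. White test panel 60 x 100 mm, flush, centred at x -15, y 0.
- pin_left (a point): Top of the left (+y) locating pin, on its axis; axes as the board's. The pin is steel, 10 mm in diameter, domed, 9 mm high above the slab (top 21 mm above the bench), at x 0, y +88 mm in the board's frame.
- pin_right (a point): Top of the right (-y) locating pin, on its axis; same pin, at x 0, y -88 mm in the board's frame.
- mask_centre (a point): Centre of the mask and of its window, half-way through the thickness; axes as the mask's. Loose aluminium plate 150 (x) x 220 (y) x 6 mm, 0.3 to 0.5 kg, with a rectangular window 71 (x) x 111 (y) mm. Fingertips can reach down through the window to just above the slab and push its inner edges. Seated, this point is at x -15, y 0 in the board's frame, 15 mm above the bench.
- hole_left (a point): Centre of the mask's left hole (round, 15 mm) at the plate's underside; axes as the mask's; at x +15, y +88 mm from the mask's centre. At the start the plate lies level on pin tops and rest blocks, underside 21 mm above the bench, 30 to 58 mm too far from the robot, up to 15 mm sideways and 7 degrees askew. It may tip a few degrees on the way.
- hole_right (a point): Centre of the mask's right hole (slot 15 (x) x 21 (y) mm) at the plate's underside; axes as the mask's; at x +15, y -88 mm from the mask's centre. Seated, the underside is on the slab, 12 mm above the bench, and the pins show 3 mm above the plate in both holes.
- tape_roll: Bystander: beige tape roll, 68 mm in diameter, 18 mm high, lying on the bench left of the board.
- scraper: Bystander: scraper with black handle, 199 mm long, lying on the bench left of the board.
- marker: Bystander: marker pen, 130 mm long, lying near the bench's front edge at the left.

How it is judged:
By the outcome, as a careful person would: the job done as asked, in the order asked, and still so for the second after the job is handed in, with the robot touching nothing.
It also fails if it takes over 35 s, if anything falls off the work surface, if the arm or the gripper's body presses on something with over 40 N, if the wrist force passes 120 N, or if a joint passes its speed limit or range.

## Working session

There is one attempt and no reset: what is moved stays moved. The work goes in short steps, Python scripts to look and compute and a tool call to move; the robot and the scene stay as the last step left them, time stands still between calls to the robot, and variables do not carry over. Pictures are saved under pics/ and viewed, and the job is handed in when it is done.

Besides the shell and the picture viewer there is one more tool, called after "Call:" by a JSON object that holds its "method" and its "body". play_rows: Moves the arm, as the interface text tells. Its arguments: {"type":"object","properties":{"motion":{"type":"array","items":{"type":"array","items":{"type":"number"}}},"newtons":{"type":"number"}},"required":["motion"]}

```bash
mkdir -p pics; ls
python3 - <<'E'
from bench import monitor, viewer
import cv2,numpy as np
np.set_printoptions(precision=4,suppress=True)
print(monitor.observe())
for n in ("top","scene"):
    p,d=viewer.capture(n); cv2.imwrite(f"pics/{n}0.png",p[:,:,::-1]); np.save(f"pics/{n}0.npy",d)
    print(viewer.camera_model(n))
print(viewer.camera_model("wrist"))
E
```

```text
pics
{'clock': 0.0, 'qpos': array([-0.9758,  0.5019, -0.4268,  1.5514,  0.2209,  1.1383, -0.2103]), 'joint_vel': array([-0.0004,  0.0021, -0.0004, -0.0005, -0.0018, -0.0008,  0.0001]), 'joint_efforts': array([  0.0008, -56.6597,  -5.816 , -27.9115,  -0.0684,   0.0309,
         0.0002]), 'eef_pos': array([0.2116, 0.6139, 0.2257]), 'eef_rot': array([ 0.6973,  0.1161,  0.6975, -0.1174]), 'contact_force': array([-0.1646, -0.7421, -0.0039]), 'torque': array([ 0.0151, -0.0503,  0.0055]), 'grip_width': 0.09175088768241936}
{'fovy': 50.27597480120305, 'cx': 322.77379316954404, 'cy': 241.4286678838902, 'dist': array([-0.1156,  0.    ,  0.    ,  0.    ,  0.    ]), 'extrinsics': array([[-0.0057, -0.9937,  0.1122,  0.3848],
       [-1.    ,  0.006 ,  0.0022,  0.0511],
       [-0.0029, -0.1122, -0.9937,  1.1626],
       [ 0.    ,  0.    ,  0.    ,  1.    ]])}
{'fovy': 48.07272305663709, 'cx': 319.61324938436826, 'cy': 247.1389138630306, 'dist': array([-0.0666,  0.    ,  0.    ,  0.    ,  0.    ]), 'extrinsics': array([[-0.6216, -0.322 ,  0.7141, -0.5289],
       [-0.7833,  0.2628, -0.5633,  0.8442],
       [-0.0062, -0.9095, -0.4156,  0.6484],
       [ 0.    ,  0.    ,  0.    ,  1.    ]])}
{'fovy': 63.789104194261014, 'cx': 317.5027528328528, 'cy': 239.60694568291507, 'dist': array([-0.039,  0.   ,  0.   ,  0.   ,  0.   ]), 'T_tool_cam': array([[-0.0006, -0.2859,  0.9583, -0.1578],
       [ 1.    , -0.0001,  0.0006, -0.0011],
       [-0.0001,  0.9583,  0.2859, -0.0778],
       [ 0.    ,  0.    ,  0.    ,  1.    ]])}
```

View pics/top0.png

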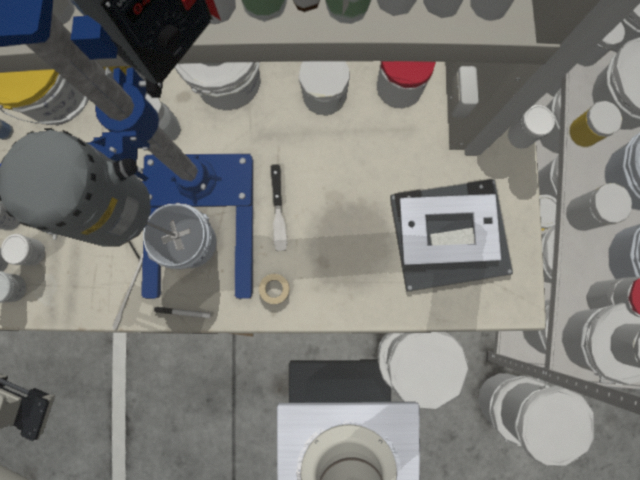

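View pics/scene0.png

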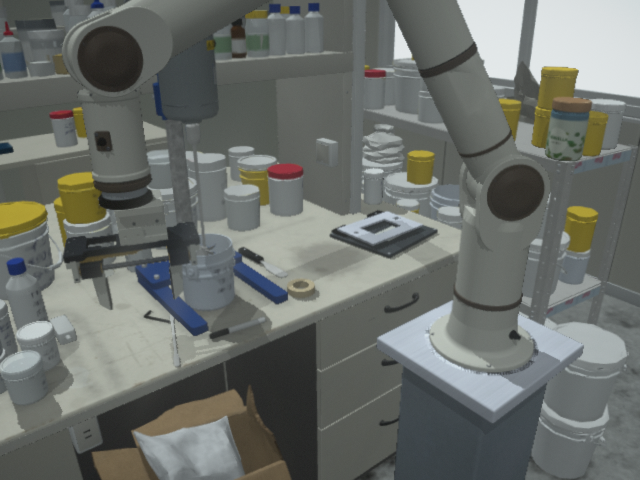

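```bash
cat > h.py <<'E'
from bench import monitor, viewer
import cv2,numpy as np
from scipy.spatial.transform import Rotation as R
np.set_printoptions(precision=4,suppress=True)
def K(m): 
    f=240/np.tan(np.radians(m["fovy"])/2); return np.array([[f,0,m["cx"]],[0,f,m["cy"]],[0,0,1]])
def rot(q): return R.from_quat(np.r_[q[1:],q[0]])
def tool(s): T=np.eye(4); T[:3,:3]=rot(s["eef_rot"]).as_matrix(); T[:3,3]=s["eef_pos"]; return T
def ext(m,T=None): return m["extrinsics"] if T is None else T@m["T_tool_cam"]
def onplane(m,E,px,z):
    u=cv2.undistortPoints(np.float64(px).reshape(-1,1,2),K(m),m["dist"]).reshape(-1,2)
    d=np.c_[u,np.ones(len(u))]@E[:3,:3].T; o=E[:3,3]
    z=np.broadcast_to(z,len(u)); return o+d*((z-o[2])/d[:,2])[:,None]
def depthpts(m,E,d):
    v,u=np.mgrid[:480,:640]; px=np.c_[u.ravel(),v.ravel()].astype(float)
    un=cv2.undistortPoints(px.reshape(-1,1,2),K(m),m["dist"]).reshape(-1,2)
    P=np.c_[un,np.ones(len(un))]*d.ravel()[:,None]
    return (P@E[:3,:3].T+E[:3,3]).reshape(480,640,3)
E
python3 - <<'E'
from h import *
m=viewer.camera_model("top");E=m["extrinsics"];d=np.load("pics/top0.npy");P=depthpts(m,E,d)
for n,(u,v) in dict(bucket=(190,225),rim=(150,235),rimf=(178,266),motor=(60,180),motor_r=(130,220),clampfront=(243,290),mask=(420,240),board=(415,285),tape=(265,290),edge=(330,325),scrap=(280,240)).items(): print(n,P[v,u])
im=cv2.imread("pics/top0.png")
cv2.imwrite("pics/c.png",cv2.resize(im[165:305,375:530],None,fx=5,fy=4.2,interpolation=3)[:600,:800])
print(tool(monitor.observe()))
E
```

```text
bucket [0.5553 0.3593 0.0066]
rim [0.5194 0.4167 0.111 ]
rimf [0.4528 0.3494 0.1299]
motor [0.5096 0.3298 0.6517]
motor_r [0.4886 0.3062 0.509 ]
clampfront [0.4057 0.2319 0.0235]
mask [ 0.5155 -0.1653  0.0226]
board [ 0.4148 -0.1535  0.0115]
tape [0.406  0.1852 0.0023]
edge [0.3848 0.0511 1.1626]
scrap [0.5197 0.1514 0.0031]
[[-0.0006  0.3257  0.9455  0.2116]
 [-0.0016  0.9455 -0.3257  0.614 ]
 [-1.     -0.0017 -0.0001  0.2258]
 [ 0.      0.      0.      1.    ]]
```

View pics/c.png

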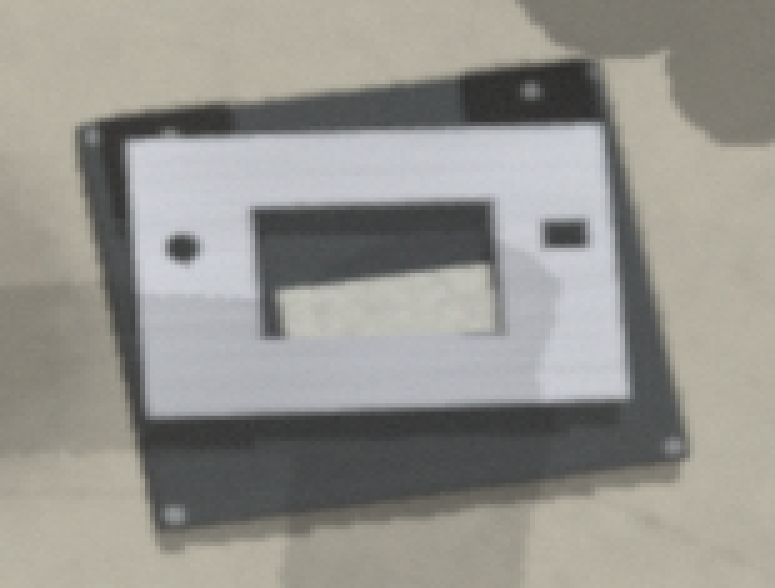

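Call:
{"method": "play_rows", "body": {"motion": [[0, -0.045, 0.029, -2, 0, 0, 105], [0, -0.09, 0.058, -4, 0, 0, 105], [0, -0.137, 0.087, -6, 0, 0, 105], [0, -0.182, 0.116, -8, 0, 0, 105], [0, -0.222, 0.155, -10, 0, 0, 105], [0, -0.262, 0.193, -12, 0, 0, 105], [0, -0.302, 0.231, -14, 0, 0, 105], [0, -0.343, 0.27, -16, 0, 0, 105]], "newtons": 10}}

```text
clock: 1.1
eef_pos: [0.3556, 0.2006, 0.2267]
eef_rot: [0.707, 0.018, 0.707, -0.018]
contact_force: [1.3, 0.1, 0.3]
grip_width: 0.0537
```

Call:
{"method": "play_rows", "body": {"motion": [[0, -0.053, 0.016, -2, 0, 0, 105], [0, -0.106, 0.032, -3, 0, 0, 105], [0, -0.159, 0.048, -5, 0, 0, 105], [0, -0.212, 0.064, -6, 0, 0, 105], [0, -0.265, 0.08, -8, 0, 0, 105], [0, -0.318, 0.096, -9, 0, 0, 105], [0, -0.371, 0.112, -11, 0, 0, 105], [0, -0.424, 0.127, -11, 0, 0, 105]]}}

```text
clock: 2.1
eef_pos: [0.4599, -0.2293, 0.2265]
eef_rot: [0.705, -0.049, 0.705, 0.05]
contact_force: [0.3, 0.8, 1.4]
grip_width: 0.0541
```

```bash
cat > snap.py <<'E'
from h import *
import sys
n=sys.argv[1]
s=monitor.observe(); p,d=viewer.capture("wrist"); cv2.imwrite(f"pics/{n}.png",p[:,:,::-1]); np.savez(f"pics/{n}.npz",T=tool(s),d=d)
print(tool(s),s["clock"])
E
python3 snap.py w1
```

```text
[[-0.0002 -0.1398  0.9902  0.4599]
 [ 0.0002  0.9902  0.1398 -0.2293]
 [-1.      0.0002 -0.0002  0.2265]
 [ 0.      0.      0.      1.    ]] 2.1
```

View pics/w1.png

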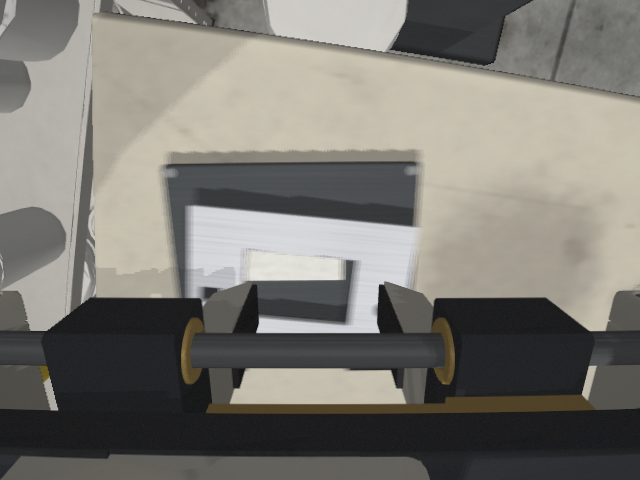

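```bash
python3 snap.py w2
python3 - <<'E'
import cv2
im=cv2.imread("pics/w2.png"); cv2.imwrite("pics/c2.png",cv2.resize(im[140:340,150:440],None,fx=2.75,fy=2.75,interpolation=3))
E
```

```text
[[ 0.0017 -0.1324  0.9912  0.4603]
 [-0.006   0.9912  0.1324 -0.238 ]
 [-1.     -0.0061  0.0009  0.2269]
 [ 0.      0.      0.      1.    ]] 2.15
```

View pics/c2.png

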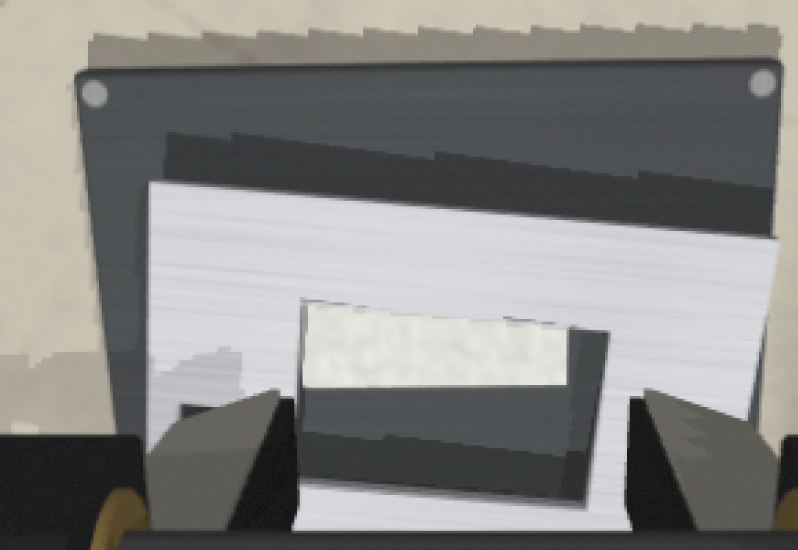

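```bash
cat > est.py <<'E'
from h import *
def fit(model,pts):  # 2D rigid
    a=np.array(model,float);b=pts[:,:2];ac=a-a.mean(0);bc=b-b.mean(0)
    th=np.arctan2((ac[:,0]*bc[:,1]-ac[:,1]*bc[:,0]).sum(),(ac*bc).sum())
    c,s=np.cos(th),np.sin(th);Rm=np.array([[c,-s],[s,c]]);t=b.mean(0)-Rm@a.mean(0)
    return t,th,(a@Rm.T+t-b)*1000
E
python3 - <<'E'
from est import *
m=viewer.camera_model("wrist");z=np.load("pics/w2.npz");T=z["T"];E=ext(m,T)
c=lambda L:[(150+x/2.75,140+y/2.75) for x,y in L]
B=onplane(m,E,c([(78,74),(781,63)]),.012)
tb,yb,rb=fit([(-.105,-.125),(-.105,.125)],B)
M=onplane(m,E,c([(149,181),(778,238),(301,298),(609,330)]),.027)
tm,ym,rm=fit([(-.075,-.11),(-.075,.11),(-.0355,-.0555),(-.0355,.0555)],M)
def rep(tb,yb,tm,ym):
    c,s=np.cos(yb),np.sin(yb);d=tm-tb
    print("board",tb,np.degrees(yb),"mask",tm,np.degrees(ym),"mask in board mm",1000*(c*d[0]+s*d[1]),1000*(-s*d[0]+c*d[1]),np.degrees(ym-yb))
rep(tb,yb,tm,ym);print(rb,rm)
m=viewer.camera_model("top");E=m["extrinsics"]
c=lambda L:[(375+x/5,165+y/4.2) for x,y in L]
B=onplane(m,E,c([(158,524),(685,458),(79,123),(597,63)]),.012)
tb,yb,rb=fit([(-.105,.125),(-.105,-.125),(.12,.125),(.12,-.125)],B)
M=onplane(m,E,c([(147,418),(630,400),(127,138),(603,122)]),.027)
tm,ym,rm=fit([(-.075,.11),(-.075,-.11),(.075,.11),(.075,-.11)],M)
rep(tb,yb,tm,ym);print(rb,rm)
E
```

```text
board [ 0.5248 -0.241 ] 8.50867937339596 mask [ 0.5401 -0.2344] 2.2075409886119886 mask in board mm 16.16668125922658 4.264788553855037 -6.301138384783972
[[ 0.352  -2.3527]
 [-0.352   2.3527]] [[-0.8877 -0.3678]
 [-0.2489  0.47  ]
 [ 1.296  -0.3295]
 [-0.1594  0.2274]]
board [ 0.5227 -0.2415] 7.926599389268523 mask [ 0.5398 -0.2354] 2.107382860555255 mask in board mm 17.81032998072896 3.732849641236517 -5.819216528713267
[[-2.8358  1.9734]
 [-1.2817 -1.8097]
 [ 1.6422  1.8352]
 [ 2.4753 -1.9989]] [[ 0.6415 -0.1734]
 [ 0.9512  0.094 ]
 [-0.5385 -0.0687]
 [-1.0542  0.148 ]]
```

Call:
{"method": "play_rows", "body": {"motion": [[0.01, -0.006, 0.03, 0, 0, 0, 105], [0.05, -0.012, 0.06, 0, 0, 0, 105], [0.1, -0.016, 0.0785, 0, 0, 0, 105], [0.15, -0.016, 0.0785, 0, 0, 0, 105], [0.165, -0.016, 0.0785, 0, 0, 0, 105], [0.165, -0.016, 0.0785, 0, 0, 0, 105], [0.165, -0.016, 0.0785, 0, 0, 0, 105]]}}

```text
clock: 3.08
eef_pos: [0.5412, -0.2333, 0.0638]
eef_rot: [0.706, -0.05, 0.704, 0.049]
contact_force: [0.1, -0.1, 0.4]
grip_width: 0.054
```

```bash
python3 snap.py w3
```

```text
[[ 0.0031 -0.1388  0.9903  0.5412]
 [-0.0011  0.9903  0.1388 -0.2333]
 [-1.     -0.0016  0.003   0.0638]
 [ 0.      0.      0.      1.    ]] 3.075
```

View pics/w3.png

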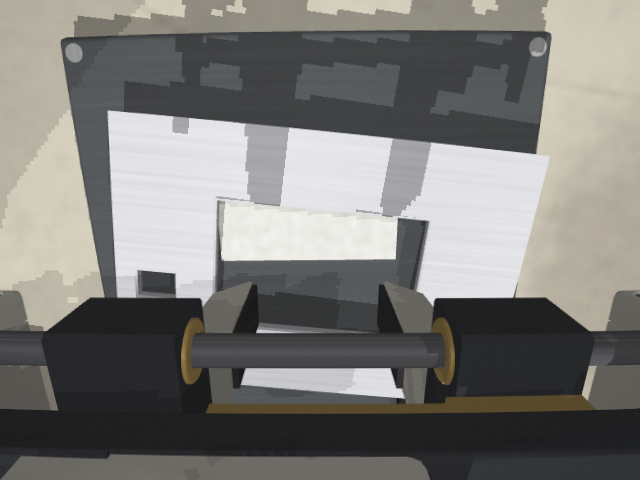

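```bash
cat >> est.py <<'E'
def both(T,bp,mp,zm=.027):
    m=viewer.camera_model("wrist");E=ext(m,T)
    tb,yb,rb=fit([(-.105,-.125),(-.105,.125)],onplane(m,E,bp,.012))
    mod=[(-.075,-.11),(-.075,.11),(-.0355,-.0555),(-.0355,.0555)][:len(mp)]
    tm,ym,rm=fit(mod,onplane(m,E,mp,zm))
    c,s=np.cos(yb),np.sin(yb);d=tm-tb
    print("board",tb,np.degrees(yb),"mask",tm,np.degrees(ym),"mask in board mm",1000*(c*d[0]+s*d[1]),1000*(-s*d[0]+c*d[1]),np.degrees(ym-yb));print(rb.round(1).tolist(),rm.round(1).tolist())
    Ty=np.arctan2(T[1,2],T[0,2]);print("tool yaw",np.degrees(Ty)); dm=T[:2,3]-tm; db=T[:2,3]-tb
    print("tcp in mask",1000*(np.cos(ym)*dm[0]+np.sin(ym)*dm[1]),1000*(-np.sin(ym)*dm[0]+np.cos(ym)*dm[1]),"tcp in board",1000*(c*db[0]+s*db[1]),1000*(-s*db[0]+c*db[1]))
E
python3 - <<'E'
from est import *
both(np.load("pics/w3.npz")["T"],[(62,39),(551,33)],[(108,111),(549,156),(217,198),(429,221)])
E
```

```text
board [ 0.525  -0.2413] 8.550828015672792 mask [ 0.5409 -0.2343] 2.239508449642173 mask in board mm 16.769987635707587 4.501868935575976 -6.31131956603062
[[0.4, -2.3], [-0.4, 2.3]] [[-0.7, -0.5], [-0.2, 0.5], [1.0, -0.4], [-0.1, 0.4]]
tool yaw 7.98081433144782
tcp in mask 0.28767747024924223 1.000275949130255 tcp in board 17.16588258143559 5.4644578889950655
```

Call:
{"method": "play_rows", "body": {"motion": [[0.03, -0.001, 0, 0, 0, 0, 105], [0.045, -0.001, 0, 0, 0, 0, 105], [0.045, -0.001, 0, 0, 0, 0, 105], [0.045, -0.001, 0, 0, 0, 0, 105]]}}

```text
clock: 3.62
eef_pos: [0.5406, -0.234, 0.0177]
eef_rot: [0.706, -0.049, 0.705, 0.049]
contact_force: [0.1, 0.0, 1.2]
grip_width: 0.0541
```

Call:
{"method": "play_rows", "body": {"motion": [[0.0015, 0, -0.01, -0.5, 0, 0, 105], [0.0015, 0, -0.018, -0.5, 0, 0, 105], [0.0015, 0, -0.023, -0.5, 0, 0, 105], [0.0015, 0, -0.028, -0.5, 0, 0, 105], [0.0015, 0, -0.033, -0.5, 0, 0, 105], [0.0015, 0, -0.037, -0.5, 0, 0, 105], [0.0015, 0, -0.037, -0.5, 0, 0, 105]]}}

```text
clock: 4.5
eef_pos: [0.5027, -0.2389, 0.0151]
eef_rot: [0.705, -0.052, 0.705, 0.052]
contact_force: [0.5, -0.1, 0.6]
grip_width: 0.054
```

```bash
python3 snap.py w4
```

```text
[[-0.0007 -0.1475  0.9891  0.5027]
 [ 0.0002  0.9891  0.1475 -0.2389]
 [-1.      0.0003 -0.0007  0.0151]
 [ 0.      0.      0.      1.    ]] 4.5
```

View pics/w4.png

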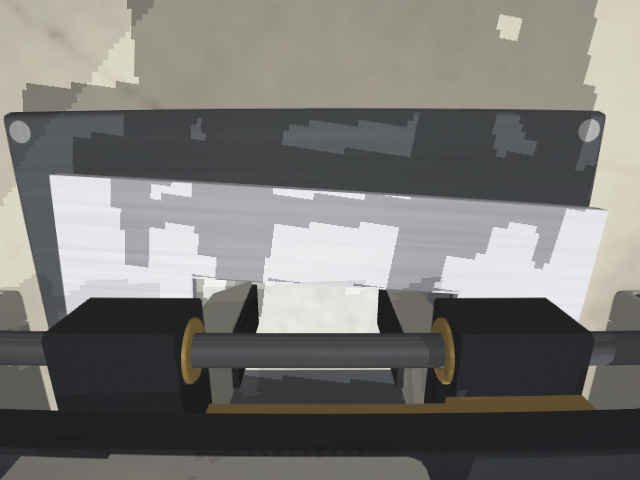

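Run:
```python
from est import *
both(np.load("pics/w4.npz")["T"],[(6,114),(605,112)],[(50,176),(606,208),(193,276),(458,292)])
```

```text
board [ 0.5243 -0.2412] 8.623062483128436 mask [ 0.5228 -0.2351] 5.117090416775966 mask in board mm -0.5228571658518824 6.28810927574093 -3.5059720663524705
[[0.4, -2.8], [-0.4, 2.8]] [[-0.6, -1.4], [-0.6, 1.7], [1.0, -1.0], [0.1, 0.7]]
tool yaw 8.48277055372992
tcp in mask -20.367952289943666 -1.9644563819914287 tcp in board -20.972820972927217 5.572882282767913
```

Call:
{"method": "play_rows", "body": {"motion": [[0, 0, 0, 0, 0, 0, 60], [0, 0, 0, 0, 0, 0, 60], [0, -0.003, 0, 0, 0, 0, 60], [0, -0.005, 0, 0, 0, 0, 60], [0, -0.0065, 0, 0, 0, 0, 60], [0, -0.0065, 0, 0, 0, 0, 60]]}}

```text
clock: 5.3
eef_pos: [0.5038, -0.245, 0.015]
eef_rot: [0.705, -0.052, 0.705, 0.053]
contact_force: [-0.9, 2.8, 1.6]
grip_width: 0.0703
```

```bash
python3 snap.py w5
```

```text
[[-0.0009 -0.1476  0.989   0.5038]
 [ 0.0006  0.989   0.1476 -0.245 ]
 [-1.      0.0007 -0.0008  0.015 ]
 [ 0.      0.      0.      1.    ]] 5.3
```

View pics/w5.png

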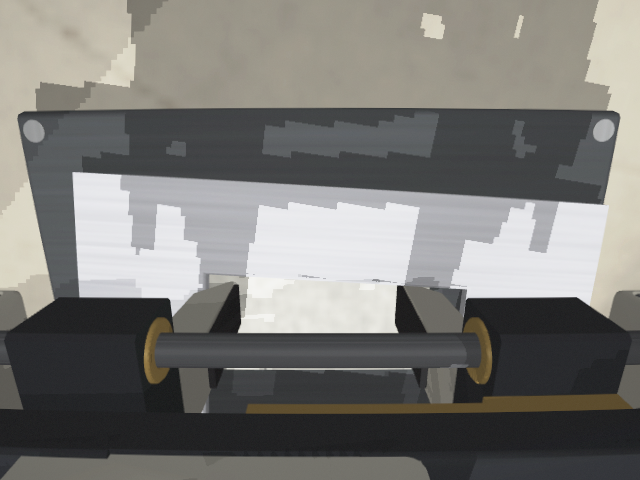

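Run:
```python
from est import *
T=np.load("pics/w5.npz")["T"]
for z in ([.027]*4,[.0183,.0183,.0228,.0228]): both(T,[(19,114),(620,112)],[(72,173),(606,205),(207,273),(466,288)],np.array(z))
```

```text
board [ 0.5245 -0.2413] 8.688299168255837 mask [ 0.5219 -0.2371] 5.075278269276269 mask in board mm -1.9032778002847643 4.531032509696891 -3.6130208989795674
[[0.4, -2.5], [-0.4, 2.5]] [[-0.3, -6.0], [-1.4, 6.4], [1.2, -2.4], [0.4, 2.1]]
tool yaw 8.488855363768216
tcp in mask -18.72315665681457 -6.274871575205698 tcp in board -20.984646563556737 -0.5514840521032455
board [ 0.5245 -0.2413] 8.688299168255837 mask [ 0.5234 -0.2364] 5.050080200856436 mask in board mm -0.3380765178346348 4.924694079058593 -3.6382189673994003
[[0.4, -2.5], [-0.4, 2.5]] [[-0.7, -0.0], [-0.6, 0.1], [0.8, -0.8], [0.4, 0.7]]
tool yaw 8.488855363768216
tcp in mask -20.257461754141364 -6.775295185940196 tcp in board -20.984646563556737 -0.5514840521032455
```

Call:
{"method": "play_rows", "body": {"motion": [[0, -0.0015, 0, 0, 0, 0, 60], [0, -0.003, 0, 0, 0, 0, 60], [0, -0.0045, 0, 0, 0, 0, 60], [0, -0.0045, -0.003, 0, 0, 0, 60], [0, -0.0045, -0.006, 0, 0, 0, 60], [0, -0.0045, -0.008, 0, 0, 0, 60], [0, -0.0045, -0.008, 0, 0, 0, 60]]}}

```text
clock: 6.22
eef_pos: [0.4969, -0.2515, 0.0153]
eef_rot: [0.705, -0.052, 0.705, 0.052]
contact_force: [1.6, -0.1, -0.7]
grip_width: 0.0703
```

```bash
python3 snap.py w6
```

```text
[[ 0.0003 -0.1469  0.9891  0.4969]
 [-0.0006  0.9891  0.1469 -0.2515]
 [-1.     -0.0006  0.0002  0.0153]
 [ 0.      0.      0.      1.    ]] 6.225
```

View pics/w6.png

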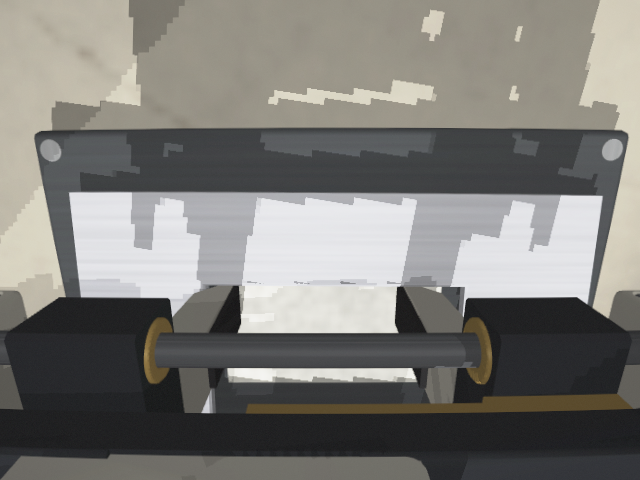

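Run:
```python
from est import *
T=np.load("pics/w6.npz")["T"]
both(T,[(37,133),(629,132)],[(69,192),(602,196),(209,284),(464,287)],np.array([.0183,.0183,.0228,.0228]))
```

```text
board [ 0.5243 -0.241 ] 8.604423181637419 mask [ 0.5185 -0.2412] 8.02589710832924 mask in board mm -5.783672260046705 0.6999983907686297 -0.5785260733081793
[[0.4, -2.7], [-0.4, 2.7]] [[-0.5, 0.3], [-0.4, 0.2], [1.0, -1.6], [-0.0, 1.1]]
tool yaw 8.449452273365607
tcp in mask -22.878696982885277 -7.1675063772591985 tcp in board -28.7335733819482 -6.236136108913421
```

Call:
{"method": "play_rows", "body": {"motion": [[0, -0.0005, -0.003, 0, 0, 0, 60], [0, -0.0005, -0.005, 0, 0, 0, 60], [0, -0.0005, -0.007, 0, 0, 0, 60], [0, -0.0005, -0.008, 0, 0, 0, 60], [0, -0.0005, -0.009, 0, 0, 0, 60], [0, -0.0005, -0.009, 0, 0, 0, 60]]}}

```text
clock: 7.02
eef_pos: [0.4881, -0.2526, 0.0152]
eef_rot: [0.705, -0.052, 0.705, 0.052]
contact_force: [-0.6, 0.1, 0.4]
grip_width: 0.0704
```

```bash
python3 snap.py w7
```

```text
[[-0.     -0.1477  0.989   0.4881]
 [ 0.0001  0.989   0.1477 -0.2526]
 [-1.      0.0001 -0.      0.0152]
 [ 0.      0.      0.      1.    ]] 7.025
```

View pics/w7.png

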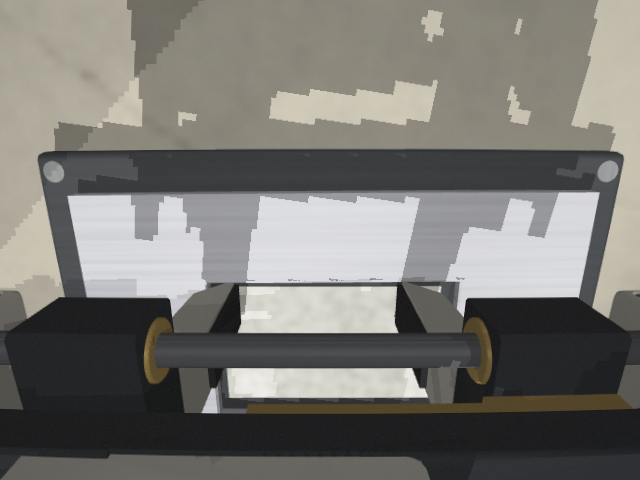

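Run:
```python
from est import *
T=np.load("pics/w7.npz")["T"]
for z in ([.018]*4,[.0183,.0183,.0228,.0228]):both(T,[(39,157),(623,155)],[(68,195),(599,191),(209,283),(460,281)],np.array(z))
```

```text
board [ 0.5252 -0.2413] 8.7292890506708 mask [ 0.5098 -0.2424] 8.981894434229764 mask in board mm -15.348584580355947 1.2960902804448031 0.2526053835589635
[[0.4, -2.5], [-0.4, 2.5]] [[0.0, -0.2], [-0.2, 0.5], [0.2, -0.9], [-0.1, 0.6]]
tool yaw 8.495274744264925
tcp in mask -22.98325148834013 -6.739700593152233 tcp in board -38.301898834416775 -5.544872942373587
board [ 0.5252 -0.2413] 8.7292890506708 mask [ 0.5088 -0.2427] 8.967439077965636 mask in board mm -16.389457966338405 1.1629660824784827 0.2381500272948362
[[0.4, -2.5], [-0.4, 2.5]] [[-0.9, -0.7], [-1.2, 0.5], [1.5, -2.4], [0.7, 2.5]]
tool yaw 8.495274744264925
tcp in mask -21.940132649747934 -6.616702236902 tcp in board -38.301898834416775 -5.544872942373587
```

Call:
{"method": "play_rows", "body": {"motion": [[0, 0.005, 0.008, 0, 0, 0, 85], [0, 0.006, 0.015, 0, 0, 0, 105], [0, 0.006, 0.018, 0, 0, 0, 105], [-0.04, 0.006, 0.018, 0, 0, 0, 105], [-0.1, 0.006, 0, 0, 0, 0, 105], [-0.13, 0.006, -0.05, 0, 0, 0, 105], [-0.13, 0.006, -0.09, 0, 0, 0, 105], [-0.13, 0.006, -0.09, 0, 0, 0, 105]]}}

```text
clock: 8.07
eef_pos: [0.3952, -0.2609, 0.1457]
eef_rot: [0.705, -0.051, 0.706, 0.051]
contact_force: [0.4, 0.0, -0.1]
grip_width: 0.0541
```

```bash
python3 snap.py w8
```

```text
[[-0.0009 -0.1436  0.9896  0.3952]
 [ 0.0001  0.9896  0.1436 -0.2609]
 [-1.      0.0003 -0.0008  0.1457]
 [ 0.      0.      0.      1.    ]] 8.075
```

View pics/w8.png

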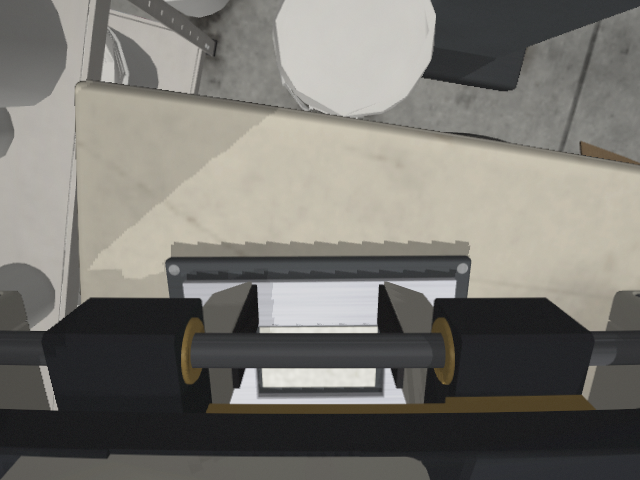

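Run:
```python
from h import *
out=[]
p,d=viewer.capture("top"); np.save("pics/top1.npy",d)
cv2.imwrite("pics/t1.png",cv2.resize(p[165:305,375:530,::-1],None,fx=5,fy=4.2,interpolation=3))
m=viewer.camera_model("top");P=depthpts(m,m["extrinsics"],d)
for u,v in ((420,215),(430,208),(490,205),(460,206),(494,230),(410,240)): print(u,v,P[v,u])
p,d=viewer.capture("scene")
cv2.imwrite("pics/s1.png",cv2.resize(p[190:270,310:450,::-1],None,fx=5.5,fy=5.5,interpolation=3))
```

```text
420 215 [ 0.574  -0.1687  0.0136]
430 208 [ 0.5908 -0.193   0.0098]
490 205 [ 0.5962 -0.3315  0.0172]
460 206 [ 0.5954 -0.2633  0.0091]
494 230 [ 0.5385 -0.339   0.0148]
410 240 [ 0.5162 -0.1435  0.0173]
```

View pics/t1.png

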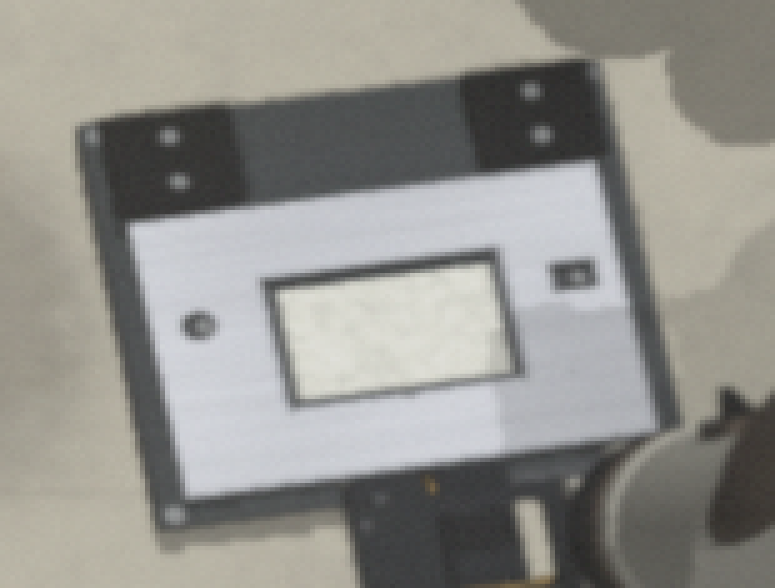

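View pics/s1.png

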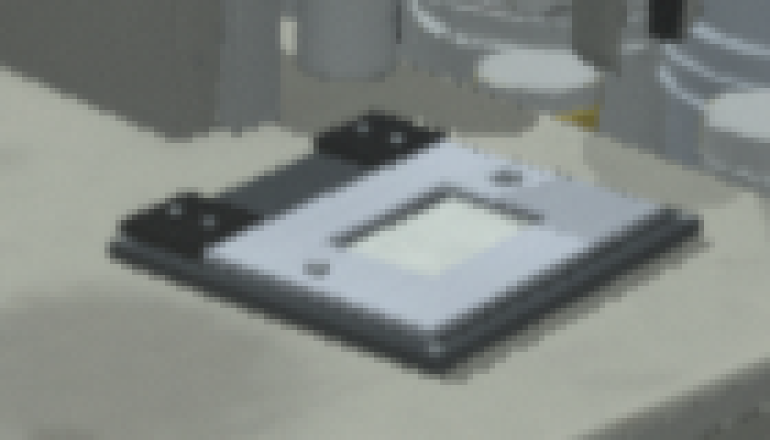

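Run:
```python
from h import *
from scipy import linalg
m=viewer.camera_model("top");d=np.load("pics/top1.npy");P=depthpts(m,m["extrinsics"],d)
b=np.array([.5245,-.2413]);c,s=np.cos(np.radians(8.5)),np.sin(np.radians(8.5))
q=P[165:305,375:530].reshape(-1,3);x=(q[:,0]-b[0])*c+(q[:,1]-b[1])*s;y=-(q[:,0]-b[0])*s+(q[:,1]-b[1])*c
def pl(n,k):
    A=np.c_[x[k],y[k],np.ones(k.sum())];r=linalg.lstsq(A,q[k,2])[0];print(n,k.sum(),"tilt deg",np.degrees(r[:2]),"mean z",np.median(q[k,2]))
pl("mask",((x>-.075)&(x<.05)&(abs(y)>.065)&(abs(y)<.1)&((y>0)|(x>-.03))))
pl("mask far",((x>.03)&(x<.05)&(abs(y)<.1)))
pl("mask near L",((x>-.08)&(x<-.06)&(y>.01)&(y<.1)))
pl("slab far",((x>.075)&(x<.11)&(abs(y)<.045)))
pl("blocks",((x>.075)&(x<.11)&(abs(y)>.065)&(abs(y)<.105)))
```

```text
mask 1360 tilt deg [-0.083   0.0637] mean z 0.017193319104530147
mask far 743 tilt deg [-1.3735 -0.1013] mean z 0.01746929000801356
mask near L 351 tilt deg [1.032  0.2601] mean z 0.01735392845320516
slab far 578 tilt deg [-0.334   0.1413] mean z 0.011515520331627171
blocks 514 tilt deg [-0.2553  0.0008] mean z 0.02033701897327511
```

Seated flat: the mask top is 6 mm above the slab, its tilt is under 0.1°, and a pin shows in each hole. The robot is clear, so I'm handing in.

```bash
python3 -c "
from bench import order,monitor
print(monitor.observe()['contact_force'],order.sign_off())"
```

```text
the job is handed in; nothing more can be done
[-0.04411241  0.48304648  0.70442579] None
```

The mask plate is seated on both pins and lies flat on the board, and I handed the job in at about 8 s on the robot's clock. I lowered the half-open fingers through the window and dragged the plate back by its inner edges, never gripping or lifting it. On the way I pushed it sideways to line it up. Then I backed the gripper off to about 15 cm above the bench, clear of everything.

**Last checks**
- **Pins:** the top picture shows a pin in each hole.
- **Flatness:** the top depth image puts the plate's top about 6 mm above the slab and about 3 mm below the rest blocks. The fitted tilt is under 0.1°.
- **Position:** the last wrist-camera estimate was x −15.3, y +1.3 mm and 0.25° askew in the board's frame. The target is −15, 0, so the offset is within the holes' clearance.
- **Forces:** the reported contact forces stayed within about 3 N.

**Disagreements and gaps**
- My first top-camera estimate of the board's angle was about 0.6° below the wrist camera's. I worked from the wrist value.
- The last wrist picture was aimed too close to the robot to show the pins, so I relied on the top and scene cameras for that.
- I did not re-measure the tape roll, scraper and marker. The gripper passed above bench level on that side and I saw no sign of contact.

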